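Shut down the stirrer and nest the used beakers

ROBOT

A 6-joint arm with a two-finger parallel gripper is mounted at the origin on the work surface. World frame = base frame: x ahead of the robot, y to its left, z up, the work surface at z = 0. Lengths are in mm, angles in rad, forces in N, time in s.
With the tool pointing down it reaches from about 400 to 925 mm from the base axis. Payload 12.5 kg.
Tool frame: the origin (TCP) lies at the very end of the fingers, on their centre line; the grasp point (between the pads) lies behind it (env.grip_depth is the z of the grasp point in the tool frame, in mm); z points along the fingers, y is the line along which they close (so a half turn about z gives the same grasp; the last joint's range is limited). The gripper opens to 95 mm and grips with 3 to 60 N. Pads are 20 mm wide; open, the fingers measure 119 mm over their backs; the gripper's body (75 mm by 180 mm) begins 59 mm behind the grasp point.
Start: joints at [-1.212, 0.491, 1.559, -0, 1.092, -0.106], TCP at [280.177, -558.702, 214.661] pointing down, gripper open.
Joint ranges: [-3.1, 3.1], [-0.84, 2.19], [0.05, 2.79], [-1.13, 4.28], [0.06, 2.93], [-2.69, 2.69]. Speed limits (rad/s): [2.22, 2.22, 2.79, 3.14, 3.14, 3.14].

INTERFACE

Orientations are given as [roll, pitch, yaw] about the fixed x, y, z axes, in that order (R = Rz(yaw) Ry(pitch) Rx(roll)).
In Python, from cell import env, optics gives the robot as it stands.
- The arm moves only by the tool step_arm, never from a script. Its argument "moves" is a list of rows, each an object of numbers: "tx", "ty", "tz": the shift along the tool's x, y, z in mm; "roll": the turn about the tool's z in rad. In form: [{"tx": .., "ty": .., "tz": .., "roll": ..}, ...]. A call has 1 to 12 rows; each row is the pose to reach, as a shift and turn from the pose commanded when the call began, along the tool's axes at that moment; what a row does not reach only later rows make up. A row lasts 1/12 s, in which the tool goes at most 41.7 mm and 7.16 degrees, less where a joint would pass 70% of its speed; a pose out of reach is approached as far as the arm can. A call with a gripper value outside its range is refused whole. "grip" is the finger opening in mm, from 0 to 95.1, set as the call begins (left out, the last holds). The fingers move at their own pace and stop on an object; the grip force is fixed at half the most. Time passes only in rows, so rows that repeat a pose let the fingers close. It gives the time, the measured TCP pose, the force, the opening and the grip force at its end, in the units of the state.
- env.state(): the state, without advancing time (a new reading comes with each control period).
- optics.read_camera(name): name is "scene" or "top"; returns a dict with "pixels" (480x640x3 uint8, blue, green, red), "mtx" (3x3 intrinsics, pixels), "view" (4x4, takes a point from world to camera coordinates). Camera axes: x right, y down, z forward; pixel columns grow to the right and rows downward; lengths in mm; the calibration is good to about 2 mm. A picture is of the moment at which its call begins. There is no depth.
- env.job_done(): hands the job in; it is judged then, once.
The state is a dict: "t": time; "joints": joint angles; "qvel": joint speeds; "tau": joint torques, N m; "eef_pos": TCP position; "tcp_rot": TCP orientation; "ft_force": force on the tool from outside, world axes, zero at the start; "moment": the same for the moment, N m; "opening": opening from 0.0 (shut) to 1.0 (fully open); "grip_force": force on a finger pad.
Only numpy, scipy, OpenCV 4.12 (cv2) and the standard library are available. Lean on these libraries where they do the work, as an engineer would, in place of code of your own. Each camera call takes 0.05 s, during which the arm holds its last target. There are 200 camera calls.

TASK

The water tests are finished and the beakers are empty. First turn the stirrer's dial back to zero, with the pointer at the long thick mark, before you take the beaker off its plate. Then nest that beaker and the one standing on the counter into the beaker in the draining tray, lowering each in rather than dropping it, so that all three stand in the tray as one upright, fully nested stack, and leave everything else where it is.

Things in the scene. Friction and masses are not known exactly. Their poses are not given: they have to be found in the camera images.
- stirrer: magnetic stirrer, fixed: white housing 260 mm deep (x), 160 mm wide (y), 60 mm high, origin at the centre of its underside, x pointing from its control panel (on top at the front, robot side) to the plate at the rear. Grey panel with a dial; square steel stirring plate 130 mm, its top 78 mm above the counter.
- plate (a point): centre of the top face of the stirring plate, 55 mm behind the stirrer's origin and 78 mm above the counter; axes as the stirrer's
- dial_grip (a point): on the dial's vertical axis, 85 mm in front of the stirrer's origin, 77 mm above the counter, half way up the grip bar; z up; x is the way the pointer (white line on the bar) points and turns with it. Black disc 50 mm wide, 6 mm thick on the 60 mm high panel; bar on it 44 mm long (x), 13 mm wide (y), top 88 mm above the counter.
- dial (a joint): dial angle, rad: 0 with the pointer at the zero mark (15 mm long, 3 mm thick; the others 7 mm and thin), growing clockwise seen from above; a mark every 0.471 (27 degrees) to 4.71. At zero the pointer is 135 degrees anticlockwise from the stirrer's x axis. Starts at 0.7 to 1.4. Light friction (0.03 N m), no click, stays where left; no stop at zero, it turns on to -0.5.
- tray: shallow stainless draining tray, fixed: 240 mm (x) by 180 mm (y), floor 4 mm thick, rim 20 mm high; origin at the centre of its underside
- beaker_plate: open tapered white plastic beaker, outside diameter 66 mm at the rim, 38 mm at the foot, 90 mm high, wall 3 mm, about 70 g, no handle; origin at the centre of its underside, z up its axis. Ribs inside seat the foot of a nested beaker 32 mm above its own underside (rims then 32 mm apart, 1.5 mm play all round). It stands on the stirring plate, its foot 78 mm above the counter.
- beaker_counter: open tapered white plastic beaker, outside diameter 66 mm at the rim, 38 mm at the foot, 90 mm high, wall 3 mm, about 70 g, no handle; origin at the centre of its underside, z up its axis. Ribs inside seat the foot of a nested beaker 32 mm above its own underside (rims then 32 mm apart, 1.5 mm play all round). It stands on the counter, in the middle row between stirrer and tray.
- beaker_tray: open tapered white plastic beaker, outside diameter 66 mm at the rim, 38 mm at the foot, 90 mm high, wall 3 mm, about 70 g, no handle; origin at the centre of its underside, z up its axis. Ribs inside seat the foot of a nested beaker 32 mm above its own underside (rims then 32 mm apart, 1.5 mm play all round). In the draining tray, foot 4 mm above the counter.
- jar_a: closed white screw-lid jar, 72 mm diameter, 70 mm high, in the middle row; leave alone; origin at the centre of its underside
- jar_b: the same kind of jar, at the left; leave alone; origin at the centre of its underside
- dropper_a: small white dropper bottle, 32 mm diameter, 70 mm high, in the middle row; leave alone; origin at the centre of its underside
- dropper_b: the same with a yellow tip, at the right; leave alone; origin at the centre of its underside
- jar_lid: loose white jar lid, 68 mm diameter, 14 mm high, lying in the front part of the tray; leave alone; origin at the centre of its underside
- water_bottle: drinking bottle with blue cap, 84 mm diameter, 180 mm high, at the right; leave alone; origin at the centre of its underside
- soap: green pump soap bottle, 60 mm diameter, 165 mm high, at the left; leave alone; origin at the centre of its underside
There are look-alikes about, which are no part of the job. Leave any pink look-alike of the beaker_counter alone. What is shaped like the beaker_plate but pink is not meant.

How it is judged:
By the outcome, as a careful person would: the job done as asked, in the order asked, and still so for the second after the job is handed in, with the robot touching nothing.
It also fails if it takes over 72 s, if anything falls off the work surface, if the arm or the gripper's body presses on something with over 40 N, if the wrist force passes 120 N, or if a joint passes its speed limit or range.

## Working session

There is one attempt and no reset: what is moved stays moved. The work goes in short steps, Python scripts to look and compute and a tool call to move; the robot and the scene stay as the last step left them, time stands still between calls to the robot, and variables do not carry over. Pictures are saved under pics/ and viewed, at most 10 in all, crops included, and the job is handed in when it is done.

Besides the shell and the picture viewer there is one more tool, called after ">>>" as a command line: name --argument value ..., lists and objects as JSON in quotes. step_arm: Moves the arm, as the interface text tells. Its arguments: {"type":"object","properties":{"moves":{"type":"array"},"grip":{"type":"number"}},"required":["moves"]}

```bash
ls; mkdir -p pics; python3 - <<'E'
from cell import env, optics
import cv2, numpy as np
for n in("scene","top"):
    d=optics.read_camera(n); cv2.imwrite(f"pics/{n}0.png",d["pixels"]); np.savez(f"{n}0.npz",**d)
    print(n,d["mtx"].round(1).tolist(),d["view"].round(3).tolist())
print(env.grip_depth, env.state())
E
```

```text
pics
scene [[620.1, 0.0, 332.0], [0.0, 620.1, 236.8], [0.0, 0.0, 1.0]] [[-0.583, 0.812, 0.012, 326.615], [0.625, 0.458, -0.632, -304.092], [-0.519, -0.361, -0.775, 1985.246], [0.0, 0.0, 0.0, 1.0]]
top [[443.0, 0.0, 320.0], [0.0, 443.0, 236.2], [0.0, 0.0, 1.0]] [[-0.012, -1.0, 0.024, -2.762], [-0.991, 0.009, -0.135, 581.803], [0.134, -0.025, -0.991, 972.267], [0.0, 0.0, 0.0, 1.0]]
-18.8 {'t': 0.1, 'joints': array([-1.21159615e+00,  4.91505196e-01,  1.55940100e+00, -6.64398194e-05,
        1.09166244e+00, -1.05573763e-01]), 'qvel': array([-0.00095494, -0.00185345,  0.0004455 ,  0.00099405,  0.00181359,
       -0.00023474]), 'tau': array([ 2.85780989e-03, -6.13626194e+01, -2.58603662e+01,  6.94120629e-02,
        4.70387971e-02, -6.80568928e-05]), 'eef_pos': array([ 280.08342411, -558.49152043,  214.11219583]), 'tcp_rot': array([-3.14061589e+00, -4.42467290e-05,  4.64804573e-01]), 'ft_force': array([-0.22103655, -0.02796369,  0.09465599]), 'moment': array([ 0.03300212,  0.0278453 , -0.00385704]), 'grip_force': 0.0, 'opening': 1.0001361468428456}
```

View pics/scene0.png

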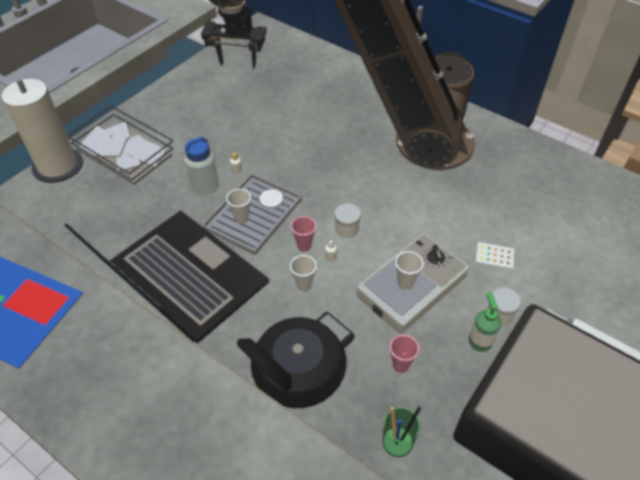

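View pics/top0.png

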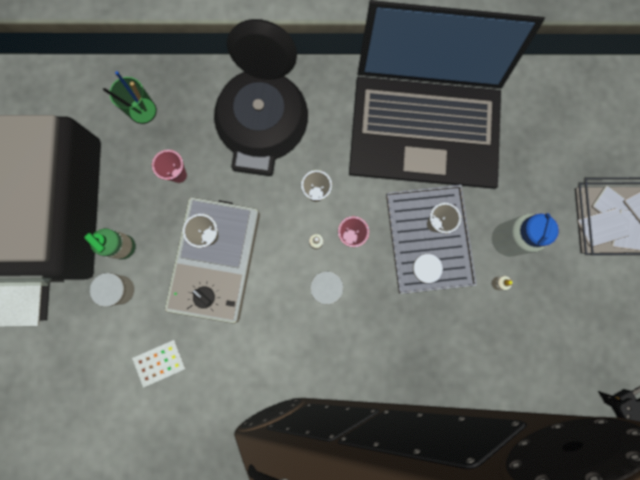

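Scene shows the plate beaker at about (408,270), the counter beaker at (303,272) and the tray beaker at (239,207). In the top view they are at (200,231), (317,185) and (445,219), with the dial at (203,297). Next I'll enlarge these.

```bash
python3 - <<'E'
import cv2, numpy as np
def crop(im,x,y,w,h,s):
    c=cv2.resize(im[y:y+h,x:x+w],None,fx=s,fy=s,interpolation=cv2.INTER_CUBIC)
    for i in range(0,w,10):
        cv2.line(c,(i*s,0),(i*s,6),(0,0,255),1); cv2.putText(c,str(x+i),(i*s,16),0,.32,(0,0,255),1)
    for i in range(0,h,10):
        cv2.line(c,(0,i*s),(6,i*s),(0,0,255),1); cv2.putText(c,str(y+i),(8,i*s+4),0,.32,(0,0,255),1)
    return c
t=cv2.imread("pics/top0.png"); s=cv2.imread("pics/scene0.png")
A=np.zeros((600,800,3),np.uint8)
def put(c,x,y): A[y:y+c.shape[0],x:x+c.shape[1]]=c
put(crop(t,160,195,100,130,4),0,0); put(crop(t,295,165,48,40,6),405,0); put(crop(t,420,195,48,45,6),405,250)
cv2.imwrite("pics/m1.png",A)
A[:]=0
put(crop(s,355,230,120,100,4),0,0); put(crop(s,285,250,40,45,6),485,0); put(crop(s,220,185,40,45,6),485,290)
cv2.imwrite("pics/m2.png",A)
E
```

```text
(no output)
```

View pics/m1.png

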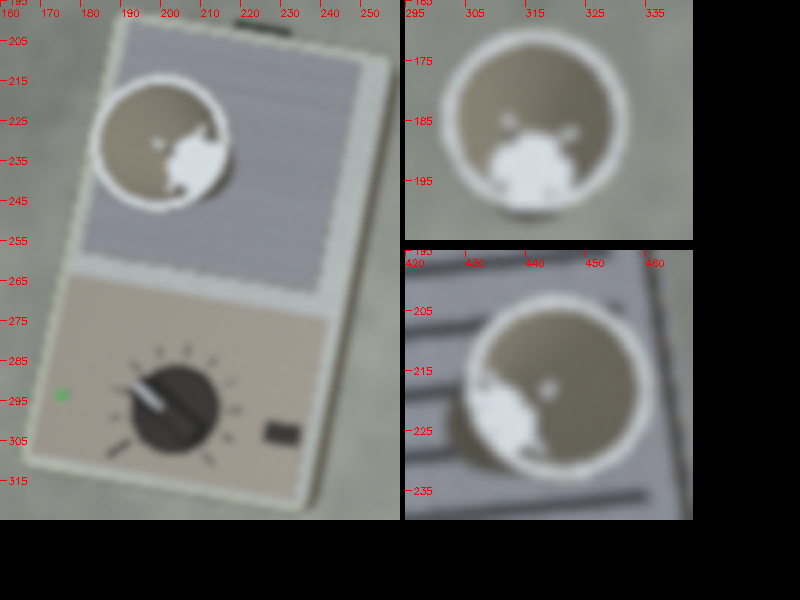

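View pics/m2.png

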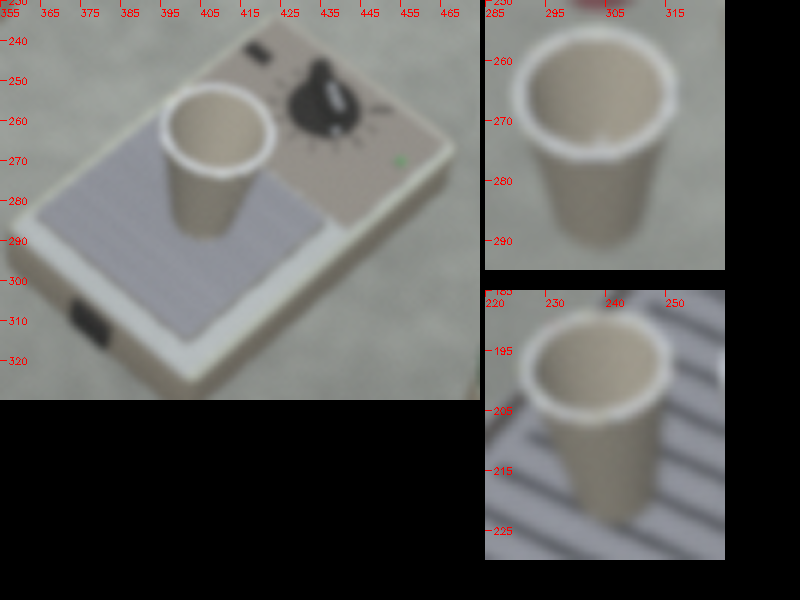

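Top crop: plate rim centre (199.8,230.4), counter (316.2,184.6), tray (445.4,217.5), dial disc (203.4,296.9), pointer line (193.4,290.1) to (200.1,297.1). Scene crop: plate rim (409.0,262.1), counter (303.0,265.2), tray (238.1,197.3).

```bash
cat > h.py <<'E'
import numpy as np, cv2
D={n:np.load(n+"0.npz") for n in("scene","top")}
P={n:D[n]["mtx"]@D[n]["view"][:3] for n in D}
def tri(s,t):
    X=cv2.triangulatePoints(P["scene"],P["top"],np.array(s,float),np.array(t,float)).ravel(); return X[:3]/X[3]
def at(n,p,z):
    M=P[n]; H=np.c_[M[:,:2],M[:,2]*z+M[:,3]]; X=np.linalg.solve(H,[p[0],p[1],1]); return X[:2]/X[2]
E
python3 - <<'E'
from h import *
for k,s,t in[("plate",(409,262.1),(199.8,230.4)),("counter",(303,265.2),(316.2,184.6)),("tray",(238.1,197.3),(445.4,217.5))]:
    z={"plate":168,"counter":90,"tray":94}[k]
    print(k,tri(s,t).round(1),at("scene",s,z).round(1),at("top",t,z).round(1))
T=lambda x,y:((x+.5)/4-.5+160,(y+.5)/4-.5+195)
S=lambda x,y:((x+.5)/4-.5+355,(y+.5)/4-.5+230)
c=[at("top",T(*p),60) for p in[(121,12),(390,58),(303,508),(24,463)]]
c=np.array(c);print("corners",c.round(1).tolist())
f=(c[2]+c[3])/2;r=(c[0]+c[1])/2;u=r-f;print("len",np.hypot(*u),"width",np.hypot(*(c[0]-c[3])),np.hypot(*(c[1]-c[0])),"yaw",np.arctan2(u[1],u[0]))
m=(f+r)/2;u/=np.hypot(*u);print("origin",m,"dial",m-85*u,"plate",m+55*u)
print("dial disc top z66",at("top",T(175,409),66),"scene disc",at("scene",S(324,106),66))
a,b=at("top",T(135,382),88),at("top",T(162,410),88);print("pointer",a,b,np.arctan2(*(a-b)[::-1]))
a,b=at("scene",S(330,84),88),at("scene",S(343,108),88);print("ptr scene",a,b,np.arctan2(*(b-a)[::-1]))
a,b=at("top",T(107,458),60),at("top",T(130,440),60);print("zero",a,b,np.arctan2(*(a-b)[::-1]))
E
```

```text
plate [577.8 234.5 164.9] [579.4 236.1] [578.1 232.4]
counter [689.4   0.7  88.3] [690.    2.3] [689.8  -0.7]
tray [ 612.6 -281.2   92.4] [ 613.5 -279.1] [ 613.2 -282.4]
corners [[669.2, 283.0], [641.7, 132.2], [393.7, 177.5], [419.7, 328.5]]
len 252.89546123866393 width 253.5883677377217 153.31773287855046 yaw -0.1806417931025309
origin [531.0789165  230.31428637] dial [447.46198633 245.58546803] plate [585.18398896 220.43293354]
dial disc top z66 [447.72554098 246.37463513] scene disc [449.69479942 251.02313525]
pointer [462.14502005 262.62430645] [447.23944593 248.02882672] 0.7748872517105146
ptr scene [448.4141907  251.15214601] [460.48995336 267.49147886] 0.9343330561693112
zero [421.81633094 283.89160369] [431.32474406 271.73698218] 2.2346435018423243
```

```bash
cat >> h.py <<'E'
def go(*targets):
    from cell import env
    s=env.state(); p=s["eef_pos"]; w=s["tcp_rot"][2]
    print("t",round(s["t"],2),"pos",p.round(1),"yaw",round(w,3),"ft",s["ft_force"].round(1),"open",round(s["opening"]*95.1,1))
    for x,y,z,yaw in targets:
        d=np.array([x,y,z])-p; c,n=np.cos(w),np.sin(w)
        print("tx %.1f ty %.1f tz %.1f roll %.3f"%(d[0]*c+d[1]*n,d[0]*n-d[1]*c,-d[2],(w-yaw+np.pi)%(2*np.pi)-np.pi))
E
python3 -c "
from h import *
go((480,-150,240,1.6),(448,247.5,240,2.42))"
```

```text
t 0.1 pos [ 280.1 -558.5  214.1] yaw 0.465 ft [-0.2 -0.   0.1] open 95.1
tx 361.8 ty -275.5 tz -25.9 roll -1.135
tx 511.4 ty -645.2 tz -25.9 roll -1.955
```

>>> step_arm --moves '[{"tx": 361.8, "ty": -275.5, "tz": -26, "roll": -1.135}, {"tx": 361.8, "ty": -275.5, "tz": -26, "roll": -1.135}, {"tx": 361.8, "ty": -275.5, "tz": -26, "roll": -1.135}, {"tx": 361.8, "ty": -275.5, "tz": -26, "roll": -1.135}, {"tx": 361.8, "ty": -275.5, "tz": -26, "roll": -1.135}, {"tx": 361.8, "ty": -275.5, "tz": -26, "roll": -1.135}, {"tx": 361.8, "ty": -275.5, "tz": -26, "roll": -1.135}, {"tx": 361.8, "ty": -275.5, "tz": -26, "roll": -1.135}, {"tx": 361.8, "ty": -275.5, "tz": -26, "roll": -1.135}, {"tx": 361.8, "ty": -275.5, "tz": -26, "roll": -1.135}, {"tx": 511.4, "ty": -645.2, "tz": -26, "roll": -1.955}, {"tx": 511.4, "ty": -645.2, "tz": -26, "roll": -1.955}]' --grip 70

```text
t: 1.1
eef_pos: [460.4, -99.9, 238.5]
tcp_rot: [-3.141, -0.0, 1.856]
ft_force: [0.6, 0.7, -0.2]
opening: 0.735
grip_force: 0.0
```

```bash
python3 -c "
from h import *
go((448,247.5,200,2.42))"
```

```text
t 1.1 pos [460.4 -99.9 238.5] yaw 1.856 ft [ 0.6  0.7 -0.2] open 69.9
tx 336.8 ty 85.7 tz 38.5 roll -0.564
```

>>> step_arm --moves '[{"tx": 337, "ty": 86, "tz": 38, "roll": -0.564}, {"tx": 337, "ty": 86, "tz": 38, "roll": -0.564}, {"tx": 337, "ty": 86, "tz": 38, "roll": -0.564}, {"tx": 337, "ty": 86, "tz": 38, "roll": -0.564}, {"tx": 337, "ty": 86, "tz": 38, "roll": -0.564}, {"tx": 337, "ty": 86, "tz": 38, "roll": -0.564}, {"tx": 337, "ty": 86, "tz": 38, "roll": -0.564}, {"tx": 337, "ty": 86, "tz": 38, "roll": -0.564}, {"tx": 337, "ty": 86, "tz": 38, "roll": -0.564}, {"tx": 337, "ty": 86, "tz": 38, "roll": -0.564}, {"tx": 337, "ty": 86, "tz": 38, "roll": -0.564}]'

```text
t: 2.02
eef_pos: [449.6, 246.4, 200.3]
tcp_rot: [-3.141, -0.0, 2.416]
ft_force: [0.4, -0.7, 0.2]
opening: 0.735
grip_force: 0.0
```

```bash
python3 -c "
from h import *
go((448,247.5,73,2.42))"
```

```text
t 2.02 pos [449.6 246.4 200.3] yaw 2.416 ft [ 0.4 -0.7  0.2] open 69.9
tx 1.9 ty -0.2 tz 127.3 roll -0.004
```

>>> step_arm --moves '[{"tx": 1.9, "ty": -0.2, "tz": 30}, {"tx": 1.9, "ty": -0.2, "tz": 60}, {"tx": 1.9, "ty": -0.2, "tz": 90}, {"tx": 1.9, "ty": -0.2, "tz": 110}, {"tx": 1.9, "ty": -0.2, "tz": 121}, {"tx": 1.9, "ty": -0.2, "tz": 127}, {"tx": 1.9, "ty": -0.2, "tz": 127}, {"tx": 1.9, "ty": -0.2, "tz": 127}]'

```text
validation failed for argument at $.mo...
```

>>> step_arm --moves '[{"tx": 0}, {"tx": 0}, {"tx": 0}, {"tx": 0}, {"tx": 0}, {"tx": 0}]' --grip 38

```text
validation failed for argument at $.mo...
```

```bash
python3 -c "
from h import *
go((448,247.5,73,2.42))"
```

```text
t 2.02 pos [449.6 246.4 200.3] yaw 2.416 ft [ 0.4 -0.7  0.2] open 69.9
tx 1.9 ty -0.2 tz 127.3 roll -0.004
```

All four keys are needed in every row.

>>> step_arm --moves '[{"tx": 1.9, "ty": 0, "tz": 30, "roll": 0}, {"tx": 1.9, "ty": 0, "tz": 60, "roll": 0}, {"tx": 1.9, "ty": 0, "tz": 90, "roll": 0}, {"tx": 1.9, "ty": 0, "tz": 110, "roll": 0}, {"tx": 1.9, "ty": 0, "tz": 121, "roll": 0}, {"tx": 1.9, "ty": 0, "tz": 127, "roll": 0}, {"tx": 1.9, "ty": 0, "tz": 127, "roll": 0}, {"tx": 1.9, "ty": 0, "tz": 127, "roll": 0}]'

```text
t: 2.68
eef_pos: [449.0, 246.5, 74.3]
tcp_rot: [3.141, 0.0, 2.413]
ft_force: [-0.6, -0.7, -0.4]
opening: 0.733
grip_force: 0.0
```

>>> step_arm --moves '[{"tx": 0, "ty": 0, "tz": 0, "roll": 0}, {"tx": 0, "ty": 0, "tz": 0, "roll": 0}, {"tx": 0, "ty": 0, "tz": 0, "roll": 0}, {"tx": 0, "ty": 0, "tz": 0, "roll": 0}, {"tx": 0, "ty": 0, "tz": 0, "roll": 0}, {"tx": 0, "ty": 0, "tz": 0, "roll": 0}]' --grip 38

```text
t: 3.18
eef_pos: [448.5, 247.0, 74.2]
tcp_rot: [-3.141, 0.0, 2.414]
ft_force: [-1.4, -3.2, 5.1]
opening: 0.46
grip_force: 30.0
```

```bash
python3 -c "
from h import *
go((448,247.5,73,2.42))"
```

```text
t 3.18 pos [448.5 247.   74.2] yaw 2.414 ft [-1.4 -3.2  5.1] open 43.7
tx 0.7 ty 0.1 tz 1.2 roll -0.006
```

>>> step_arm --moves '[{"tx": 0, "ty": 0, "tz": 0, "roll": -0.12}, {"tx": 0, "ty": 0, "tz": 0, "roll": -0.24}, {"tx": 0, "ty": 0, "tz": 0, "roll": -0.36}, {"tx": 0, "ty": 0, "tz": 0, "roll": -0.48}, {"tx": 0, "ty": 0, "tz": 0, "roll": -0.6}, {"tx": 0, "ty": 0, "tz": 0, "roll": -0.72}, {"tx": 0, "ty": 0, "tz": 0, "roll": -0.84}, {"tx": 0, "ty": 0, "tz": 0, "roll": -0.96}, {"tx": 0, "ty": 0, "tz": 0, "roll": -1.08}, {"tx": 0, "ty": 0, "tz": 0, "roll": -1.2}, {"tx": 0, "ty": 0, "tz": 0, "roll": -1.29}, {"tx": 0, "ty": 0, "tz": 0, "roll": -1.335}]'

```text
t: 4.18
eef_pos: [448.6, 249.1, 74.3]
tcp_rot: [3.14, 0.003, -2.53]
ft_force: [-4.0, 17.2, 0.8]
opening: 0.46
grip_force: 30.0
```

>>> step_arm --moves '[{"tx": 0, "ty": 0, "tz": 0, "roll": 0}, {"tx": 0, "ty": 0, "tz": 0, "roll": 0}, {"tx": 0, "ty": 0, "tz": 0, "roll": 0}]'

```text
t: 4.43
eef_pos: [448.6, 249.0, 74.2]
tcp_rot: [3.14, 0.003, -2.535]
ft_force: [-3.7, 17.0, 1.2]
opening: 0.462
grip_force: 30.0
```

>>> step_arm --moves '[{"tx": 0, "ty": 0, "tz": 0, "roll": 0}, {"tx": 0, "ty": 0, "tz": 0, "roll": 0}, {"tx": 0, "ty": 0, "tz": 0, "roll": 0}, {"tx": 0, "ty": 0, "tz": -30, "roll": 0}, {"tx": 0, "ty": 0, "tz": -70, "roll": 0}, {"tx": 0, "ty": 0, "tz": -110, "roll": 0}, {"tx": 0, "ty": 0, "tz": -140, "roll": 0}]' --grip 70

```text
t: 5.02
eef_pos: [448.8, 247.0, 216.7]
tcp_rot: [-3.141, 0.002, -2.535]
ft_force: [1.3, 0.7, 0.6]
opening: 0.734
grip_force: 0.0
```

```bash
python3 -c "
from h import *
go((470,60,220,2.42))"
```

```text
t 5.02 pos [448.8 247.  216.7] yaw -2.535 ft [1.3 0.7 0.6] open 69.8
tx 89.3 ty -165.7 tz -3.3 roll 1.329
```

```bash
python3 -c "
from h import *
go((600,0,240,0.63))"
```

```text
t 5.02 pos [448.8 247.  216.7] yaw -2.535 ft [1.3 0.7 0.6] open 69.8
tx 16.7 ty -289.1 tz -23.3 roll 3.119
```

>>> step_arm --moves '[{"tx": 16.7, "ty": -289, "tz": -23, "roll": 1.5}, {"tx": 16.7, "ty": -289, "tz": -23, "roll": 1.5}, {"tx": 16.7, "ty": -289, "tz": -23, "roll": 1.5}, {"tx": 16.7, "ty": -289, "tz": -23, "roll": 1.5}, {"tx": 16.7, "ty": -289, "tz": -23, "roll": 1.5}, {"tx": 16.7, "ty": -289, "tz": -23, "roll": 1.5}, {"tx": 16.7, "ty": -289, "tz": -23, "roll": 1.5}, {"tx": 16.7, "ty": -289, "tz": -23, "roll": 1.5}, {"tx": 16.7, "ty": -289, "tz": -23, "roll": 1.5}, {"tx": 16.7, "ty": -289, "tz": -23, "roll": 1.5}, {"tx": 16.7, "ty": -289, "tz": -23, "roll": 1.5}, {"tx": 16.7, "ty": -289, "tz": -23, "roll": 1.5}]' --grip 95

```text
t: 6.02
eef_pos: [599.7, -0.2, 236.6]
tcp_rot: [-3.141, -0.0, 2.242]
ft_force: [-1.2, -0.6, 0.8]
opening: 1.0
grip_force: 0.0
```

```bash
python3 - <<'E'
from cell import optics
import cv2, numpy as np
from h import *
A=np.zeros((560,800,3),np.uint8)
for n,x,y,w,h,o in(("top",170,265,64,60,0),("scene",410,232,64,60,400)):
    im=optics.read_camera(n)["pixels"]; cv2.imwrite(f"pics/{n}1.png",im)
    c=cv2.resize(im[y:y+h,x:x+w],None,fx=6,fy=6,interpolation=cv2.INTER_CUBIC); A[:360,o:o+384]=c
cv2.imwrite("pics/m3.png",A[:360])
go((689.7,1,200,0.63))
E
```

```text
t 6.12 pos [599.7  -0.  236.7] yaw 2.246 ft [-0.  -0.5  0.6] open 95.2
tx -55.5 ty 70.9 tz 36.7 roll 1.616
```

View pics/m3.png

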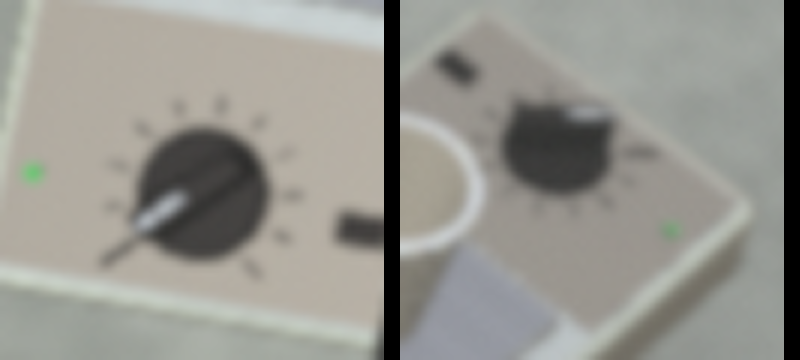

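The pointer (187,194)→(136,226) in the crop points along the long mark (138,240)→(103,264), within about 2°. I'll check it numerically.

```bash
python3 - <<'E'
import cv2
from h import *
im=cv2.imread("pics/top1.png"); g=cv2.cvtColor(im,6).astype(np.float32)
g=cv2.resize(g[265:325,170:234],None,fx=6,fy=6,interpolation=cv2.INTER_CUBIC)
def line(mask,z):
    y,x=np.nonzero(mask); w=np.array([at("top",((a+.5)/6-.5+170,(b+.5)/6-.5+265),z) for a,b in zip(x,y)],np.float32)
    vx,vy,cx,cy=cv2.fitLine(w,2,0,.01,.01).ravel(); return np.arctan2(vy,vx)%np.pi,(cx,cy),len(x)
Y,X=np.mgrid[:360,:384]
for th in(110,130,150): print("ptr",line((g>th)&(X>128)&(X<195)&(Y>180)&(Y<235)&(np.hypot(X-203,Y-193)<85)&((X>150)|(Y>205)),88))
for th in(95,105,115,125): print("mark",line((g<th)&(X>95)&(X<139)&(Y>235)&(Y<272),60))
# other marks: all at 60 mm plane -> radial directions
m=[(115,206),(118,165),(141,128),(180,107),(222,104),(260,121),(288,153),(293,195),(282,237),(253,269)]
w=np.array([at("top",((a+.5)/6-.5+170,(b+.5)/6-.5+265),60) for a,b in m])
c,r=cv2.minEnclosingCircle(w.astype(np.float32))
A=np.c_[2*w,np.ones(len(w))]; s=np.linalg.lstsq(A,(w**2).sum(1),rcond=None)[0][:2]
ang=np.unwrap(np.arctan2(*(w-s).T[::-1])); print("centre",s,"zero from marks",(ang+.4712*np.arange(1,11)).round(3))
E
```

```text
ptr (np.float32(2.0842528), (np.float32(440.94815), np.float32(258.2247)), 1204)
ptr (np.float32(2.1163068), (np.float32(440.6548), np.float32(258.32947)), 840)
ptr (np.float32(2.161164), (np.float32(441.02148), np.float32(257.26196)), 387)Traceback (most recent call last):
  File "<stdin>", line 10, in <module>
  File "<stdin>", line 7, in line
cv2.error: OpenCV(4.12.0) /io/opencv/modules/imgproc/src/linefit.cpp:618: error: (-215:Assertion failed) npoints2 >= 0 || npoints3 >= 0 in function 'fitLine'
```

```bash
python3 - <<'E'
import cv2
from h import *
im=cv2.imread("pics/top1.png"); g=cv2.cvtColor(im,6).astype(np.float32)
g=cv2.resize(g[265:325,170:234],None,fx=6,fy=6,interpolation=cv2.INTER_CUBIC)
T=lambda a,b,z:at("top",((a+.5)/6-.5+170,(b+.5)/6-.5+265),z)
def line(mask,z):
    y,x=np.nonzero(mask); w=np.array([T(a,b,z) for a,b in zip(x,y)],np.float32)
    if len(w)<20: return len(w)
    vx,vy,cx,cy=cv2.fitLine(w,2,0,.01,.01).ravel(); return round(float(np.arctan2(vy,vx)%np.pi),3),(cx,cy),len(x)
Y,X=np.mgrid[:360,:384]
R=(X>95)&(X<132)&(Y>238)&(Y<275); print(np.percentile(g[R],[0,10,50,90]))
for th in(115,120,125,130,135,140): print("mark",th,line((g<th)&R,60))
m=[(115,206),(118,165),(141,128),(180,107),(222,104),(260,121),(288,153),(293,195),(282,237),(253,269)]
w=np.array([T(a,b,60) for a,b in m])
A=np.c_[2*w,np.ones(len(w))]; s=np.linalg.lstsq(A,(w**2).sum(1),rcond=None)[0][:2]
ang=np.unwrap(np.arctan2(*(w-s).T[::-1])); z=ang+.4712*np.arange(1,11);print("centre",s,"zero",z.round(3),z.mean())
# pointer as ridge: brightest along perpendicular columns
p=np.array([(x,Y[:,0][185:238][np.argmax(g[185:238,x])]) for x in range(145,182,4)])
print(p.tolist()); W=np.array([T(*q,88) for q in p],np.float32); print(cv2.fitLine(W,2,0,.01,.01).ravel(), )
E
```

```text
[123.77854156 128.61719513 157.25095367 173.95635986]
mark 115 0
mark 120 0
mark 125 (2.154, (np.float32(427.0301), np.float32(277.96988)), 26)
mark 130 (2.159, (np.float32(427.21683), np.float32(277.7341)), 162)
mark 135 (2.18, (np.float32(427.19104), np.float32(277.81757)), 262)
mark 140 (2.191, (np.float32(427.08295), np.float32(277.9704)), 352)
centre [448.00460652 247.3947321 ] zero [2.175 2.19  2.189 2.176 2.176 2.173 2.164 2.164 2.155 2.158] 2.172074481141908
[[145, 221], [149, 219], [153, 216], [157, 213], [161, 210], [165, 208], [169, 205], [173, 203], [177, 201], [181, 200]]
[  0.5216722  -0.853146  442.30905   255.00995  ]
```

```bash
python3 - <<'E'
import cv2
from h import *
from scipy.ndimage import map_coordinates
from scipy.optimize import minimize
ax=np.array([448.0,247.4])
def px(n,w,z):
    q=P[n]@np.r_[w,z,1]; return q[:2]/q[2]
for n in("top","scene"):
  a0=ax if n=="top" else np.array([449.0,250.5])
  for f,g0 in((f"pics/{n}0.png",.843),(f"pics/{n}1.png",2.177)):
    g=cv2.cvtColor(cv2.imread(f),6).astype(float)
    s=np.linspace(5,19,15); t=np.linspace(-5,5,21)
    out=[]
    for g1 in(g0,):
        th=g1; off=0
        for _ in range(8):   # iterate ridge centroid
            u=np.array([np.cos(th),np.sin(th)]); v=np.array([-u[1],u[0]])
            I=np.array([[map_coordinates(g,[[q[1]],[q[0]]],order=3)[0] for q in (px(n,a0+a*u+(b+off)*v,88) for b in t)] for a in s])
            k=np.clip(I-np.median(I,axis=1,keepdims=True),0,None)**2
            c=(k*t).sum(1)/(k.sum(1)+1e-9); w=np.sqrt(k.sum(1))
            p=np.polyfit(s,c,1,w=w); th+=.7*np.arctan(p[0]); off+=.7*p[1]
        print(f,"angle",round(th,3),"offset",round(off,2))
E
```

```text
pics/top0.png angle 0.824 offset 0.73
pics/top1.png angle 2.176 offset 0.14
pics/scene0.png angle 0.813 offset 1.16
pics/scene1.png angle 3.408 offset -8.88
```

The pointer measures 2.176 and zero is 2.172, so the dial is set. Next is the counter beaker.

>>> step_arm --moves '[{"tx": -55.5, "ty": 71, "tz": 20, "roll": 1.616}, {"tx": -55.5, "ty": 71, "tz": 20, "roll": 1.616}, {"tx": -55.5, "ty": 71, "tz": 20, "roll": 1.616}, {"tx": -55.5, "ty": 71, "tz": 20, "roll": 1.616}, {"tx": -55.5, "ty": 71, "tz": 20, "roll": 1.616}, {"tx": -55.5, "ty": 71, "tz": 20, "roll": 1.616}, {"tx": -55.5, "ty": 71, "tz": 20, "roll": 1.616}, {"tx": -55.5, "ty": 71, "tz": 20, "roll": 1.616}, {"tx": -55.5, "ty": 71, "tz": 20, "roll": 1.616}, {"tx": -55.5, "ty": 71, "tz": 20, "roll": 1.616}, {"tx": -55.5, "ty": 71, "tz": 20, "roll": 1.616}, {"tx": -55.5, "ty": 71, "tz": 20, "roll": 1.616}]'

```text
t: 7.12
eef_pos: [689.8, 1.4, 216.7]
tcp_rot: [-3.141, 0.0, 0.748]
ft_force: [0.0, -0.3, -0.3]
opening: 1.0
grip_force: 0.0
```

>>> step_arm --moves '[{"tx": 0, "ty": 0, "tz": 0, "roll": 0.12}, {"tx": 0, "ty": 0, "tz": 0, "roll": 0.14}, {"tx": 0, "ty": 0, "tz": 0, "roll": 0.14}]'

```text
t: 7.37
eef_pos: [689.8, 1.4, 216.7]
tcp_rot: [-3.142, 0.0, 0.614]
ft_force: [-0.3, 1.6, -0.1]
opening: 0.996
grip_force: 0.0
```

```bash
python3 -c "
from h import *
go((689.7,1,66,0.63))"
```

```text
t 7.37 pos [689.8   1.4 216.7] yaw 0.614 ft [-0.3  1.6 -0.1] open 94.8
tx -0.4 ty 0.3 tz 150.7 roll -0.016
```

>>> step_arm --moves '[{"tx": 0, "ty": 0, "tz": 35, "roll": 0}, {"tx": 0, "ty": 0, "tz": 70, "roll": 0}, {"tx": 0, "ty": 0, "tz": 100, "roll": 0}, {"tx": 0, "ty": 0, "tz": 120, "roll": 0}, {"tx": 0, "ty": 0, "tz": 135, "roll": 0}, {"tx": 0, "ty": 0, "tz": 145, "roll": 0}, {"tx": 0, "ty": 0, "tz": 150, "roll": 0}, {"tx": 0, "ty": 0, "tz": 150, "roll": 0}]'

```text
t: 8.03
eef_pos: [689.7, 1.5, 66.1]
tcp_rot: [-3.141, 0.001, 0.611]
ft_force: [0.7, -0.3, -0.1]
opening: 1.001
grip_force: 0.0
```

>>> step_arm --moves '[{"tx": 0, "ty": 0, "tz": 0, "roll": 0}, {"tx": 0, "ty": 0, "tz": 0, "roll": 0}, {"tx": 0, "ty": 0, "tz": 0, "roll": 0}, {"tx": 0, "ty": 0, "tz": 0, "roll": 0}, {"tx": 0, "ty": 0, "tz": 0, "roll": 0}, {"tx": 0, "ty": 0, "tz": 0, "roll": 0}, {"tx": 0, "ty": 0, "tz": 0, "roll": 0}, {"tx": 0, "ty": 0, "tz": 0, "roll": 0}]' --grip 50

```text
t: 8.7
eef_pos: [690.2, 1.5, 67.3]
tcp_rot: [3.141, -0.001, 0.609]
ft_force: [0.5, -0.9, 5.0]
opening: 0.672
grip_force: 30.0
```

>>> step_arm --moves '[{"tx": 0, "ty": 0, "tz": -15, "roll": 0}, {"tx": 0, "ty": 0, "tz": -40, "roll": 0}, {"tx": 0, "ty": 0, "tz": -70, "roll": 0}, {"tx": 0, "ty": 0, "tz": -100, "roll": 0}, {"tx": 0, "ty": 0, "tz": -125, "roll": 0}, {"tx": 0, "ty": 0, "tz": -135, "roll": 0}, {"tx": 0, "ty": 0, "tz": -135, "roll": 0}]'

```text
t: 9.28
eef_pos: [690.6, 1.5, 204.0]
tcp_rot: [3.139, -0.003, 0.609]
ft_force: [0.2, -0.3, -2.1]
opening: 0.67
grip_force: 30.0
```

```bash
python3 -c "
from h import *
go((613,-281,200,0.61))"
```

```text
t 9.28 pos [690.6   1.5 204. ] yaw 0.609 ft [ 0.2 -0.3 -2.1] open 63.7
tx -225.2 ty 187.4 tz 4.0 roll -0.001
```

>>> step_arm --moves '[{"tx": -15, "ty": 12.5, "tz": 0, "roll": 0}, {"tx": -38, "ty": 32, "tz": 0, "roll": 0}, {"tx": -64, "ty": 53, "tz": 0, "roll": 0}, {"tx": -90, "ty": 75, "tz": 0, "roll": 0}, {"tx": -116, "ty": 97, "tz": 0, "roll": 0}, {"tx": -142, "ty": 118, "tz": 0, "roll": 0}, {"tx": -168, "ty": 140, "tz": 0, "roll": 0}, {"tx": -192, "ty": 160, "tz": 0, "roll": 0}, {"tx": -210, "ty": 175, "tz": 2, "roll": 0}, {"tx": -220, "ty": 183, "tz": 4, "roll": 0}, {"tx": -225, "ty": 187.4, "tz": 4, "roll": 0}, {"tx": -225, "ty": 187.4, "tz": 4, "roll": 0}]'

```text
t: 10.28
eef_pos: [612.0, -281.3, 196.4]
tcp_rot: [-3.14, 0.001, 0.608]
ft_force: [0.3, 0.1, -0.1]
opening: 0.676
grip_force: 30.0
```

```bash
python3 - <<'E'
from cell import optics
import cv2, numpy as np
from h import *
A=np.zeros((600,800,3),np.uint8)
for n,x,y,w,h,s,o in(("top",400,170,80,100,5,0),("scene",200,130,80,100,5,400)):
    im=optics.read_camera(n)["pixels"]; cv2.imwrite(f"pics/{n}2.png",im)
    A[:h*s,o:o+w*s]=cv2.resize(im[y:y+h,x:x+w],None,fx=s,fy=s,interpolation=cv2.INTER_CUBIC)
cv2.imwrite("pics/m4.png",A)
go((613,-281,200,0.61))
E
```

```text
t 10.38 pos [ 612.7 -279.8  197.3] yaw 0.609 ft [-0.4  0.   0.5] open 63.9
tx -0.5 ty 1.2 tz -2.7 roll -0.001
```

View pics/m4.png

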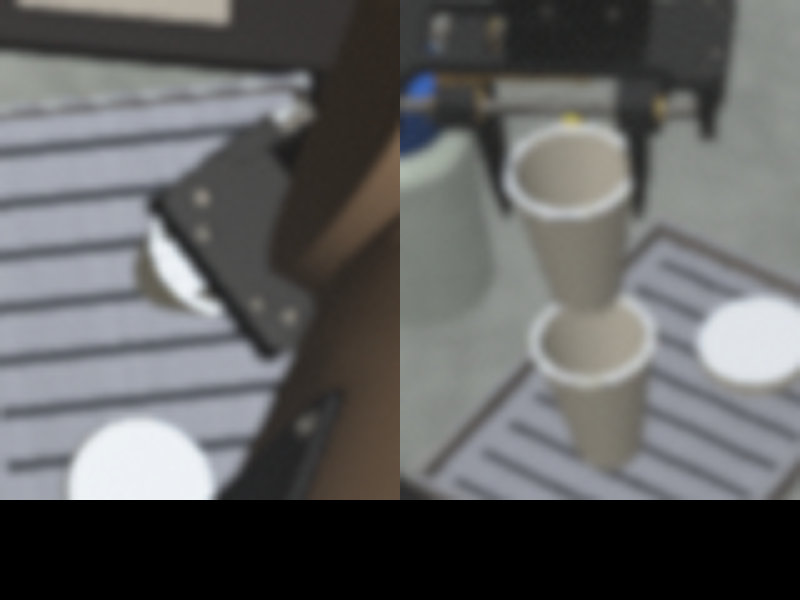

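The held beaker hangs upright: rim centre at scene (233.3,163.6), directly above the tray beaker's rim at (238.2,197.5).

```bash
python3 - <<'E'
from h import *
print("held",at("scene",(233.3,163.6),220),"tray",at("scene",(238.2,197.5),94))
h=at("scene",(233.3,163.6),220);t=at("scene",(238.2,197.5),94); d=t-h; print(d)
go((612.7+d[0],-279.8+d[1],197,.609))
E
```

```text
held [ 611.89658544 -279.24739055] tray [ 613.87472876 -278.38949979]
[1.97814331 0.85789076]
t 10.38 pos [ 612.7 -279.8  197.3] yaw 0.609 ft [-0.4  0.   0.5] open 63.9
tx 2.1 ty 0.4 tz 0.3 roll 0.000
```

>>> step_arm --moves '[{"tx": 1.0, "ty": 0.5, "tz": 0, "roll": 0}, {"tx": 1.0, "ty": 0.5, "tz": 10, "roll": 0}, {"tx": 1.0, "ty": 0.5, "tz": 20, "roll": 0}, {"tx": 1.0, "ty": 0.5, "tz": 30, "roll": 0}, {"tx": 1.0, "ty": 0.5, "tz": 40, "roll": 0}, {"tx": 1.0, "ty": 0.5, "tz": 50, "roll": 0}, {"tx": 1.0, "ty": 0.5, "tz": 60, "roll": 0}, {"tx": 1.0, "ty": 0.5, "tz": 70, "roll": 0}, {"tx": 1.0, "ty": 0.5, "tz": 70, "roll": 0}]'

```text
t: 11.13
eef_pos: [612.8, -280.3, 125.2]
tcp_rot: [-3.139, 0.001, 0.609]
ft_force: [-0.3, 0.5, -0.4]
opening: 0.671
grip_force: 30.0
```

```bash
python3 -c "
from h import *
go((613.8,-279.8,103.5,.609))"
```

```text
t 11.13 pos [ 612.8 -280.3  125.2] yaw 0.609 ft [-0.3  0.5 -0.4] open 63.8
tx 1.1 ty 0.2 tz 21.7 roll -0.000
```

>>> step_arm --moves '[{"tx": 0.7, "ty": 0.2, "tz": 3, "roll": 0}, {"tx": 0.7, "ty": 0.2, "tz": 6, "roll": 0}, {"tx": 0.7, "ty": 0.2, "tz": 9, "roll": 0}, {"tx": 0.7, "ty": 0.2, "tz": 12, "roll": 0}, {"tx": 0.7, "ty": 0.2, "tz": 15, "roll": 0}, {"tx": 0.7, "ty": 0.2, "tz": 17, "roll": 0}, {"tx": 0.7, "ty": 0.2, "tz": 17, "roll": 0}]'

```text
t: 11.72
eef_pos: [614.2, -280.4, 110.4]
tcp_rot: [-3.141, 0.0, 0.609]
ft_force: [-0.4, -0.5, -1.0]
opening: 0.674
grip_force: 30.0
```

>>> step_arm --moves '[{"tx": 0, "ty": 0, "tz": 1, "roll": 0}, {"tx": 0, "ty": 0, "tz": 2, "roll": 0}, {"tx": 0, "ty": 0, "tz": 3, "roll": 0}, {"tx": 0, "ty": 0, "tz": 3, "roll": 0}]'

```text
t: 12.05
eef_pos: [614.3, -280.4, 107.7]
tcp_rot: [-3.141, 0.0, 0.609]
ft_force: [-0.2, -0.8, 0.1]
opening: 0.669
grip_force: 30.0
```

>>> step_arm --moves '[{"tx": 0, "ty": 0, "tz": 1, "roll": 0}, {"tx": 0, "ty": 0, "tz": 2, "roll": 0}, {"tx": 0, "ty": 0, "tz": 3, "roll": 0}, {"tx": 0, "ty": 0, "tz": 3, "roll": 0}]'

```text
t: 12.38
eef_pos: [614.2, -280.4, 104.6]
tcp_rot: [-3.141, 0.0, 0.609]
ft_force: [-0.7, 0.8, -0.3]
opening: 0.673
grip_force: 30.0
```

>>> step_arm --moves '[{"tx": 0, "ty": 0, "tz": 1, "roll": 0}, {"tx": 0, "ty": 0, "tz": 1.5, "roll": 0}, {"tx": 0, "ty": 0, "tz": 1.5, "roll": 0}]'

```text
t: 12.63
eef_pos: [614.3, -280.4, 103.4]
tcp_rot: [3.141, -0.0, 0.609]
ft_force: [0.4, 0.3, -0.1]
opening: 0.672
grip_force: 30.0
```

>>> step_arm --moves '[{"tx": 0, "ty": 0, "tz": 0.8, "roll": 0}, {"tx": 0, "ty": 0, "tz": 1.4, "roll": 0}, {"tx": 0, "ty": 0, "tz": 1.4, "roll": 0}]'

```text
t: 12.88
eef_pos: [614.6, -280.4, 103.0]
tcp_rot: [3.141, -0.001, 0.609]
ft_force: [-1.1, 1.3, 7.7]
opening: 0.672
grip_force: 30.0
```

Seated, with contact force at the expected height. Now release and retreat.

>>> step_arm --moves '[{"tx": 0, "ty": 0, "tz": 0, "roll": 0}, {"tx": 0, "ty": 0, "tz": 0, "roll": 0}, {"tx": 0, "ty": 0, "tz": 0, "roll": 0}, {"tx": 0, "ty": 0, "tz": 0, "roll": 0}, {"tx": 0, "ty": 0, "tz": -20, "roll": 0}, {"tx": 0, "ty": 0, "tz": -50, "roll": 0}, {"tx": 0, "ty": 0, "tz": -85, "roll": 0}, {"tx": 0, "ty": 0, "tz": -120, "roll": 0}, {"tx": 0, "ty": 0, "tz": -150, "roll": 0}, {"tx": 0, "ty": 0, "tz": -150, "roll": 0}]' --grip 90

```text
t: 13.72
eef_pos: [615.9, -281.3, 258.6]
tcp_rot: [3.133, -0.004, 0.609]
ft_force: [0.1, -0.3, 1.7]
opening: 0.948
grip_force: 0.0
```

```bash
python3 -c "
from h import *
go((578.5,234.8,260,0.95))"
```

```text
t 13.72 pos [ 615.9 -281.3  258.6] yaw 0.609 ft [ 0.1 -0.3  1.7] open 90.2
tx 264.5 ty -444.7 tz -1.4 roll -0.341
```

>>> step_arm --moves '[{"tx": 264.5, "ty": -444.7, "tz": -1, "roll": 0}, {"tx": 264.5, "ty": -444.7, "tz": -1, "roll": 0}, {"tx": 264.5, "ty": -444.7, "tz": -1, "roll": 0}, {"tx": 264.5, "ty": -444.7, "tz": -1, "roll": 0}, {"tx": 264.5, "ty": -444.7, "tz": -1, "roll": 0}, {"tx": 264.5, "ty": -444.7, "tz": -1, "roll": 0}, {"tx": 264.5, "ty": -444.7, "tz": -1, "roll": 0}, {"tx": 264.5, "ty": -444.7, "tz": -1, "roll": 0}, {"tx": 264.5, "ty": -444.7, "tz": -1, "roll": 0}, {"tx": 264.5, "ty": -444.7, "tz": -1, "roll": 0}, {"tx": 264.5, "ty": -444.7, "tz": -1, "roll": 0}, {"tx": 264.5, "ty": -444.7, "tz": -1, "roll": 0}]' --grip 95

```text
t: 14.72
eef_pos: [577.6, 220.3, 252.4]
tcp_rot: [-3.142, 0.0, 0.609]
ft_force: [0.9, -0.6, -0.0]
opening: 1.003
grip_force: 0.0
```

```bash
python3 - <<'E'
from cell import optics
import cv2, numpy as np
from h import *
A=np.zeros((500,800,3),np.uint8)
for n,x,y,w,h,s,o in(("top",400,170,80,100,5,0),("scene",200,150,80,100,5,400)):
    im=optics.read_camera(n)["pixels"]
    A[:h*s,o:o+w*s]=cv2.resize(im[y:y+h,x:x+w],None,fx=s,fy=s,interpolation=cv2.INTER_CUBIC)
cv2.imwrite("pics/m5.png",A)
go((578.5,234.8,200,0.609))
E
```

```text
t 14.82 pos [577.1 223.4 252.1] yaw 0.614 ft [-0.2 -0.3  0.2] open 95.2
tx 7.8 ty -8.5 tz 52.1 roll 0.005
```

View pics/m5.png

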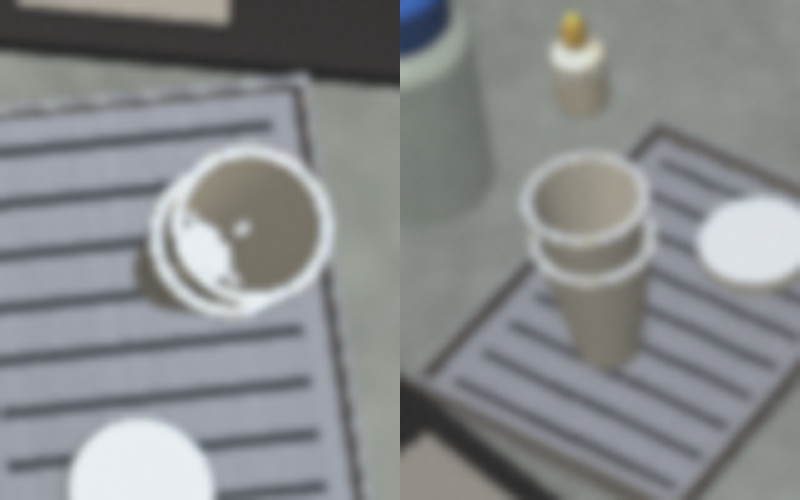

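The second beaker is nested: upper rim centre at top (450.5,215.2) and scene (236.9,189.5). Now the plate beaker.

>>> step_arm --moves '[{"tx": 7.8, "ty": -8.5, "tz": 0, "roll": 0}, {"tx": 7.8, "ty": -8.5, "tz": 10, "roll": 0}, {"tx": 7.8, "ty": -8.5, "tz": 25, "roll": 0}, {"tx": 7.8, "ty": -8.5, "tz": 40, "roll": 0}, {"tx": 7.8, "ty": -8.5, "tz": 52, "roll": 0}, {"tx": 7.8, "ty": -8.5, "tz": 52, "roll": 0}, {"tx": 7.8, "ty": -8.5, "tz": 52, "roll": 0}]'

```text
t: 15.4
eef_pos: [579.9, 228.5, 200.1]
tcp_rot: [-3.141, 0.002, 0.607]
ft_force: [-0.9, 0.8, 0.9]
opening: 0.996
grip_force: 0.0
```

```bash
python3 - <<'E'
from h import *
X=tri((236.9,189.5),(450.5,215.2)); print("stack rim",X,at("scene",(236.9,189.5),126),at("top",(450.5,215.2),126))
go((578.5,234.8,144,0.609))
E
```

```text
stack rim [ 611.95467636 -282.35838046  122.22078088] [ 614.21534927 -278.25715049] [ 612.39740945 -283.38069569]
t 15.4 pos [579.9 228.5 200.1] yaw 0.607 ft [-0.9  0.8  0.9] open 94.7
tx 2.5 ty -5.9 tz 56.1 roll -0.002
```

>>> step_arm --moves '[{"tx": 2.5, "ty": -5.9, "tz": 0, "roll": 0}, {"tx": 2.5, "ty": -5.9, "tz": 15, "roll": 0}, {"tx": 2.5, "ty": -5.9, "tz": 30, "roll": 0}, {"tx": 2.5, "ty": -5.9, "tz": 45, "roll": 0}, {"tx": 2.5, "ty": -5.9, "tz": 56, "roll": 0}, {"tx": 2.5, "ty": -5.9, "tz": 56, "roll": 0}, {"tx": 2.5, "ty": -5.9, "tz": 56, "roll": 0}]'

```text
t: 15.98
eef_pos: [578.6, 236.1, 145.2]
tcp_rot: [3.142, 0.0, 0.609]
ft_force: [0.4, 0.1, -0.3]
opening: 0.998
grip_force: 0.0
```

>>> step_arm --moves '[{"tx": 0, "ty": 0, "tz": 0, "roll": 0}, {"tx": 0, "ty": 0, "tz": 0, "roll": 0}, {"tx": 0, "ty": 0, "tz": 0, "roll": 0}, {"tx": 0, "ty": 0, "tz": 0, "roll": 0}, {"tx": 0, "ty": 0, "tz": 0, "roll": 0}, {"tx": 0, "ty": 0, "tz": 0, "roll": 0}, {"tx": 0, "ty": 0, "tz": 0, "roll": 0}, {"tx": 0, "ty": 0, "tz": 0, "roll": 0}]' --grip 50

```text
t: 16.65
eef_pos: [578.7, 236.0, 145.2]
tcp_rot: [3.141, -0.001, 0.609]
ft_force: [0.7, -0.3, 2.4]
opening: 0.673
grip_force: 30.0
```

>>> step_arm --moves '[{"tx": 0, "ty": 0, "tz": -10, "roll": 0}, {"tx": 0, "ty": 0, "tz": -25, "roll": 0}, {"tx": 0, "ty": 0, "tz": -45, "roll": 0}, {"tx": 0, "ty": 0, "tz": -65, "roll": 0}, {"tx": 0, "ty": 0, "tz": -85, "roll": 0}, {"tx": 0, "ty": 0, "tz": -95, "roll": 0}, {"tx": 0, "ty": 0, "tz": -95, "roll": 0}]'

```text
t: 17.23
eef_pos: [579.0, 236.2, 242.4]
tcp_rot: [3.14, -0.004, 0.609]
ft_force: [0.4, -0.3, 0.2]
opening: 0.674
grip_force: 30.0
```

```bash
python3 - <<'E'
from h import *
go((613.8,-280,240,0.609))
E
```

```text
t 17.23 pos [579.  236.2 242.4] yaw 0.609 ft [ 0.4 -0.3  0.2] open 64.1
tx -266.7 ty 443.3 tz 2.4 roll -0.000
```

>>> step_arm --moves '[{"tx": -8, "ty": 13, "tz": 0, "roll": 0}, {"tx": -24, "ty": 40, "tz": 0, "roll": 0}, {"tx": -42, "ty": 70, "tz": 0, "roll": 0}, {"tx": -62, "ty": 103, "tz": 0, "roll": 0}, {"tx": -82, "ty": 136, "tz": 0, "roll": 0}, {"tx": -102, "ty": 169, "tz": 0, "roll": 0}, {"tx": -122, "ty": 202, "tz": 0, "roll": 0}, {"tx": -142, "ty": 235, "tz": 0, "roll": 0}, {"tx": -160, "ty": 266, "tz": 0, "roll": 0}, {"tx": -175, "ty": 291, "tz": 0, "roll": 0}, {"tx": -185, "ty": 307.5, "tz": 0, "roll": 0}, {"tx": -190, "ty": 315.8, "tz": 0, "roll": 0}]'

```text
t: 18.23
eef_pos: [602.3, -134.9, 238.2]
tcp_rot: [-3.14, 0.002, 0.606]
ft_force: [-0.6, 0.0, -0.8]
opening: 0.672
grip_force: 30.0
```

```bash
python3 - <<'E'
from h import *
go((613.8,-280,240,0.609))
E
```

```text
t 18.23 pos [ 602.3 -134.9  238.2] yaw 0.606 ft [-0.6  0.  -0.8] open 63.9
tx -73.2 ty 125.8 tz -1.8 roll -0.003
```

>>> step_arm --moves '[{"tx": -11, "ty": 19, "tz": 0, "roll": 0}, {"tx": -26, "ty": 45, "tz": 0, "roll": 0}, {"tx": -42, "ty": 72, "tz": 0, "roll": 0}, {"tx": -57, "ty": 98, "tz": 0, "roll": 0}, {"tx": -67, "ty": 115, "tz": 0, "roll": 0}, {"tx": -72, "ty": 124, "tz": 0, "roll": 0}, {"tx": -73, "ty": 125.8, "tz": 0, "roll": 0}, {"tx": -73, "ty": 125.8, "tz": 0, "roll": 0}, {"tx": -73, "ty": 125.8, "tz": 0, "roll": 0}]'

```text
t: 18.98
eef_pos: [615.1, -275.4, 239.6]
tcp_rot: [-3.141, 0.0, 0.61]
ft_force: [0.3, 0.3, -0.9]
opening: 0.674
grip_force: 30.0
```

```bash
python3 - <<'E'
from cell import optics
import cv2, numpy as np
from h import *
im=optics.read_camera("scene")["pixels"]
cv2.imwrite("pics/m6.png",cv2.resize(im[110:230,190:290],None,fx=5,fy=5,interpolation=cv2.INTER_CUBIC))
go((613.8,-280,190,0.609))
E
```

```text
t 19.03 pos [ 615.3 -275.3  239.9] yaw 0.61 ft [-0.8 -0.4 -0.5] open 64.0
tx -3.9 ty 3.0 tz 49.9 roll 0.001
```

View pics/m6.png

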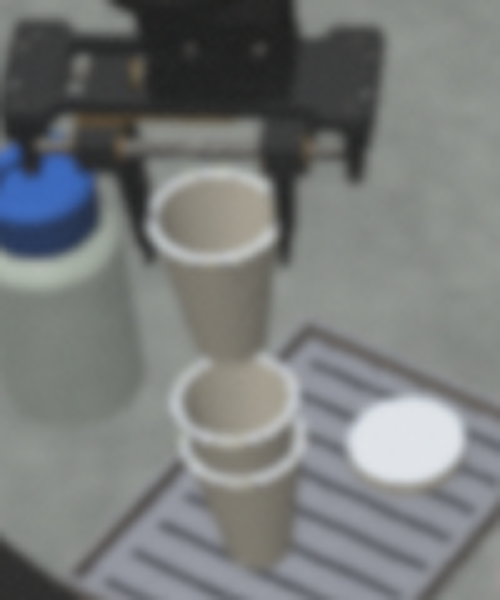

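The third beaker hangs upright, rim at scene (232.7,153.1); the stack rim is at (236.9,189.5).

```bash
python3 - <<'E'
from h import *
h=at("scene",(232.7,153.1),262.7);t=at("scene",(236.9,189.5),126);d=t-h;print(h,t,d)
go((615.3+d[0],-275.3+d[1],190,.609))
E
```

```text
[ 614.76510133 -272.40383613] [ 614.21534927 -278.25715049] [-0.54975206 -5.85331435]
t 19.03 pos [ 615.3 -275.3  239.9] yaw 0.61 ft [-0.8 -0.4 -0.5] open 64.0
tx -3.8 ty 4.5 tz 49.9 roll 0.001
```

>>> step_arm --moves '[{"tx": -3.9, "ty": 3.9, "tz": 0, "roll": 0}, {"tx": -3.9, "ty": 3.9, "tz": 10, "roll": 0}, {"tx": -3.9, "ty": 3.9, "tz": 20, "roll": 0}, {"tx": -3.9, "ty": 3.9, "tz": 30, "roll": 0}, {"tx": -3.9, "ty": 3.9, "tz": 37, "roll": 0}, {"tx": -3.9, "ty": 3.9, "tz": 37, "roll": 0}, {"tx": -3.9, "ty": 3.9, "tz": 37, "roll": 0}]'

```text
t: 19.62
eef_pos: [614.2, -282.0, 202.2]
tcp_rot: [-3.141, 0.0, 0.609]
ft_force: [0.3, -0.4, 0.1]
opening: 0.67
grip_force: 30.0
```

```bash
python3 - <<'E'
from h import *
go((614.4,-280.7,150,.609))
E
```

```text
t 19.62 pos [ 614.2 -282.   202.2] yaw 0.609 ft [ 0.3 -0.4  0.1] open 63.7
tx 0.9 ty -0.9 tz 52.2 roll -0.000
```

>>> step_arm --moves '[{"tx": 0.7, "ty": -0.7, "tz": 7, "roll": 0}, {"tx": 0.7, "ty": -0.7, "tz": 14, "roll": 0}, {"tx": 0.7, "ty": -0.7, "tz": 21, "roll": 0}, {"tx": 0.7, "ty": -0.7, "tz": 28, "roll": 0}, {"tx": 0.7, "ty": -0.7, "tz": 35, "roll": 0}, {"tx": 0.7, "ty": -0.7, "tz": 42, "roll": 0}, {"tx": 0.7, "ty": -0.7, "tz": 48, "roll": 0}, {"tx": 0.7, "ty": -0.7, "tz": 52, "roll": 0}, {"tx": 0.7, "ty": -0.7, "tz": 52, "roll": 0}, {"tx": 0.7, "ty": -0.7, "tz": 52, "roll": 0}]'

```text
t: 20.45
eef_pos: [614.5, -281.2, 150.8]
tcp_rot: [-3.142, 0.0, 0.609]
ft_force: [0.2, 0.4, -1.4]
opening: 0.672
grip_force: 30.0
```

>>> step_arm --moves '[{"tx": 0, "ty": 0, "tz": 2, "roll": 0}, {"tx": 0, "ty": 0, "tz": 4, "roll": 0}, {"tx": 0, "ty": 0, "tz": 6, "roll": 0}, {"tx": 0, "ty": 0, "tz": 8, "roll": 0}, {"tx": 0, "ty": 0, "tz": 10, "roll": 0}, {"tx": 0, "ty": 0, "tz": 10, "roll": 0}, {"tx": 0, "ty": 0, "tz": 10, "roll": 0}]'

```text
t: 21.03
eef_pos: [614.4, -281.2, 140.8]
tcp_rot: [-3.142, 0.0, 0.609]
ft_force: [-0.8, -0.1, -0.9]
opening: 0.672
grip_force: 30.0
```

>>> step_arm --moves '[{"tx": 0, "ty": 0, "tz": 1, "roll": 0}, {"tx": 0, "ty": 0, "tz": 2, "roll": 0}, {"tx": 0, "ty": 0, "tz": 3, "roll": 0}, {"tx": 0, "ty": 0, "tz": 4, "roll": 0}, {"tx": 0, "ty": 0, "tz": 4.5, "roll": 0}, {"tx": 0, "ty": 0, "tz": 4.5, "roll": 0}]'

```text
t: 21.53
eef_pos: [614.4, -281.2, 136.3]
tcp_rot: [-3.141, 0.0, 0.609]
ft_force: [-0.9, -0.1, -0.6]
opening: 0.674
grip_force: 30.0
```

>>> step_arm --moves '[{"tx": 0, "ty": 0, "tz": 0.7, "roll": 0}, {"tx": 0, "ty": 0, "tz": 1.3, "roll": 0}, {"tx": 0, "ty": 0, "tz": 1.3, "roll": 0}]'

```text
t: 21.78
eef_pos: [614.5, -281.2, 135.1]
tcp_rot: [3.141, -0.0, 0.609]
ft_force: [0.7, 0.0, 0.1]
opening: 0.675
grip_force: 30.0
```

>>> step_arm --moves '[{"tx": 0, "ty": 0, "tz": 0.7, "roll": 0}, {"tx": 0, "ty": 0, "tz": 1.2, "roll": 0}, {"tx": 0, "ty": 0, "tz": 1.2, "roll": 0}]'

```text
t: 22.03
eef_pos: [614.7, -281.2, 134.8]
tcp_rot: [3.141, -0.001, 0.609]
ft_force: [-1.2, 2.3, 6.3]
opening: 0.674
grip_force: 30.0
```

Seated. Release, rise and move aside.

>>> step_arm --moves '[{"tx": 0, "ty": 0, "tz": 0, "roll": 0}, {"tx": 0, "ty": 0, "tz": 0, "roll": 0}, {"tx": 0, "ty": 0, "tz": 0, "roll": 0}, {"tx": 0, "ty": 0, "tz": 0, "roll": 0}, {"tx": 0, "ty": 0, "tz": -20, "roll": 0}, {"tx": 0, "ty": 0, "tz": -50, "roll": 0}, {"tx": 0, "ty": 0, "tz": -85, "roll": 0}, {"tx": 0, "ty": 0, "tz": -115, "roll": 0}, {"tx": 0, "ty": 0, "tz": -130, "roll": 0}, {"tx": 0, "ty": 0, "tz": -130, "roll": 0}]' --grip 90

```text
t: 22.87
eef_pos: [615.4, -281.7, 268.1]
tcp_rot: [3.136, -0.003, 0.609]
ft_force: [0.7, -0.1, 0.4]
opening: 0.948
grip_force: 0.0
```

```bash
python3 - <<'E'
from h import *
go((520,-20,265,.609))
E
```

```text
t 22.87 pos [ 615.4 -281.7  268.1] yaw 0.609 ft [ 0.7 -0.1  0.4] open 90.2
tx 71.4 ty -269.2 tz 3.1 roll -0.000
```

>>> step_arm --moves '[{"tx": 71, "ty": -269, "tz": 0, "roll": 0}, {"tx": 71, "ty": -269, "tz": 0, "roll": 0}, {"tx": 71, "ty": -269, "tz": 0, "roll": 0}, {"tx": 71, "ty": -269, "tz": 0, "roll": 0}, {"tx": 71, "ty": -269, "tz": 0, "roll": 0}, {"tx": 71, "ty": -269, "tz": 0, "roll": 0}, {"tx": 71, "ty": -269, "tz": 0, "roll": 0}, {"tx": 71, "ty": -269, "tz": 0, "roll": 0}, {"tx": 71, "ty": -269, "tz": 0, "roll": 0}, {"tx": 71, "ty": -269, "tz": 0, "roll": 0}]'

```text
t: 23.7
eef_pos: [519.0, -20.1, 263.4]
tcp_rot: [-3.141, 0.0, 0.609]
ft_force: [0.8, -0.0, 0.0]
opening: 0.947
grip_force: 0.0
```

```bash
python3 - <<'E'
from cell import optics
import cv2, numpy as np
s=optics.read_camera("scene")["pixels"]; t=optics.read_camera("top")["pixels"]
A=np.zeros((600,800,3),np.uint8)
A[:600,:400]=cv2.resize(s[130:250,200:280],None,fx=5,fy=5,interpolation=cv2.INTER_CUBIC)
A[:300,400:]=cv2.resize(t[170:245,390:490],None,fx=4,fy=4,interpolation=cv2.INTER_CUBIC)
A[300:,400:]=cv2.resize(t[195:345,140:340],None,fx=2,fy=2,interpolation=cv2.INTER_CUBIC)
cv2.imwrite("pics/m7.png",A)
E
```

```text
(no output)
```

View pics/m7.png

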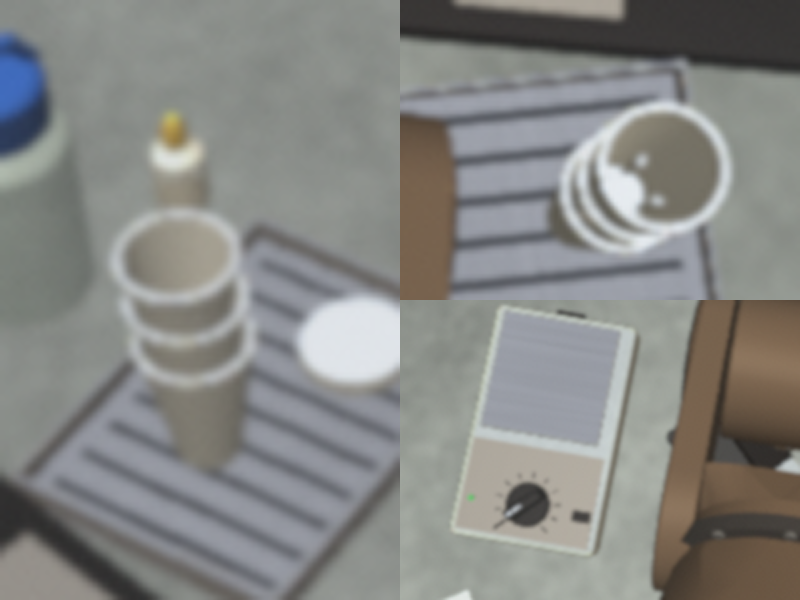

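The three rims are evenly spaced about 8 px apart (crop y 255, 298, 340), so the stack is upright and fully nested. The dial pointer is at the long mark and the plate is clear.

```bash
python3 -c "
from cell import env
print(env.job_done())"
```

```text
the job is handed in; nothing more can be done
None
```

The dial is back at zero, all three beakers stand as one upright, fully nested stack in the tray, and the job is handed in at about 24 s of the 72 s allowed.

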